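# Tamp a tote tag flat in the tag press

## Task

A green tote tag is waiting on the sprung plate of the blue tag press, and the plate sits crooked. Take the tamper with the orange handle from its black dock and press it squarely down on the plate until the plate bottoms out level, leaning on it with 12 to 24 N for a good second and never with more than 25 N anywhere on the press; then lift off so that the plate springs back up level, and put the tamper back in its dock without banging it down. Leave the other things on the bench where they are.

Things in the scene. Friction and masses are not known exactly. Their poses are not given: they have to be found in the camera images.
- tamper: Hand tamper of about 0.35 kg (varies): flat aluminium foot 70 (x) x 46 (y) x 18 mm, above it a dark neck 40 x 18 mm up to z = 36, then an orange grip block 60 (x) x 20 (y) mm from z = 36 to z = 68 mm (total height 68). Origin at the centre of the foot's flat underside, z up, x along the long side of foot and grip. Grip it across its 20 mm width (fingers closing along its y) near z = 50 mm. A half turn about z makes no difference to it.
- dock: Fixed low black tray in which the tamper stands at the start, its long side along the dock's long side: 96 (x) x 72 (y) x 10 mm outside, floor at z = 4 mm, recess 80 x 56 mm inside a 6 mm high lip (5 mm play on each side of the tamper's foot). Origin at the centre of its underside, z up, x along its long side. The tamper belongs standing upright on the recess floor, its origin 4 mm above the dock's.
- press: Tag press, a fixed blue housing 150 (x) x 120 (y) x 60 mm high with a rectangular well 77 (x) x 53 (y) mm in its top, edged in yellow; the tamper's foot fits the well, long side along long side, with 3.5 mm play on each side (the mouth has a 3 mm bevel). Origin at the centre of its underside, z up, x along the well's long side; the well's mouth lies at z = 60 mm.
- plate_top (a point): Centre of the top face of the aluminium plate (68 x 44 mm, with a green and white tag on it) in the press's well; z is the plate's own normal, x along its long side. At rest it lies 6 mm below the mouth of the well. The plate stands on a sprung stem with a stiff ball joint (about 0.05 N m of friction about either axis, free to 0.13 rad): it starts crooked by 0.05 to 0.12 rad, stays as it is set, and a flat foot pressed on it turns it level.
- stem (a joint): How far the plate has been pressed down, in m: 0 at rest (up). It bottoms out on a flat stop of firm rubber hidden under the plate, which has been set anew each time somewhere between 7 and 13 mm of travel and cannot be seen: feel for it. Up to there the spring pushes back with about 2 N at first touch, rising by 0.4 N/mm to 5 to 7 N just before the stop; on the stop the force climbs steeply, by about 12 N/mm. The spring lifts the plate again when released.
- carton: Bystander, loose: green shipping carton, 100 x 170 x 65 mm. Origin at the centre of its underside. Leave it alone.
- parcel: Bystander, loose: brown parcel with yellow tape, 160 x 120 x 80 mm. Origin at the centre of its underside. Leave it alone.
- tape_roll: Bystander, loose: yellow roll of packing tape lying flat, 100 mm across, 48 mm high. Origin at the centre of its underside. Leave it alone.
- scanner: Bystander, loose: black and grey hand barcode scanner, about 175 x 62 x 32 mm. Origin at the centre of its underside. Leave it alone.
- cutter: Bystander, loose: red box cutter, 140 x 26 x 14 mm. Origin at the centre of its underside. Leave it alone.
- mug: Bystander, loose: white mug, 80 mm across, 95 mm high. Origin at the centre of its underside. Leave it alone.
- tag_stack: Bystander, loose: strapped stack of green tags, 60 x 40 x 24 mm. Origin at the centre of its underside. Leave it alone.
There are look-alikes about, which are no part of the job. There is more than one size of the tamper; the one meant has the size given above.

How it is judged (in metres and radians):
On the way, in this order (a step that is already met when the one before it is completed fails the run):
1. the tamper is lifted clear of its dock (z of tamper in the frame of dock above 0.03 m).
2. the plate is held bottomed out and level under the tamper, with 11 to 25 N, for 0.8 s (value of joint stem above 0.006 m and angle between plate_top's own z axis and vertical below 0.035 rad and angle between tamper's own z axis and vertical below 0.05 rad and contact force between tamper and press above 11 N), for 0.8 s.
3. the tamper is back in its dock (horizontal distance between tamper and dock below 0.01 m and z of tamper in the frame of dock between 0.001 and 0.0065 m and angle between tamper's own z axis and vertical below 0.04 rad and angle between the x axis of tamper and the x axis of dock, either way round below 0.3 rad), for 0.2 s.
At the end, for the whole second after the job is handed in: The tamper stands released and at rest in its dock (origin within 10 mm of the dock's centre, long sides within 0.3 rad, tilt under 0.04 rad, foot on the recess floor), and the press plate has sprung back up (within 1.5 mm) and is level within 0.035 rad (all of step 3 and linear speed of tamper below 0.02 m/s and value of joint stem below 0.0015 m and angle between plate_top's own z axis and vertical below 0.035 rad); the robot touches nothing.
It fails at once if more than 25 N between the tamper and any part of the press (contact force between tamper and press above 25 N).
It fails at once if more than 25 N between robot and press (contact force between any of the fingers, the arm and press above 25 N).
It fails at once if the tamper is dropped or banged into its dock (still at over 0.5 m/s within 30 mm of it) (linear speed of tamper above 0.5 m/s and horizontal distance between tamper and dock below 0.04 m and z of tamper in the frame of dock below 0.03 m).
It fails at once if a bystander is moved by more than 20 mm (distance of any of carton, parcel, tape_roll, scanner, cutter, mug, tag_stack from where it was at the start of the episode above 0.02 m).
It also fails if it takes over 61 s, if anything falls off the work surface, if the arm or the gripper's body presses on something with over 40 N, if the wrist force passes 120 N, or if a joint passes its speed limit or range.

## Robot

A 6-joint arm with a two-finger parallel gripper is mounted at the origin on the work surface. World frame = base frame: x ahead of the robot, y to its left, z up, the work surface at z = 0. Lengths are in m, angles in degrees, forces in N, time in s.
With the tool pointing down it reaches from about 0.35 to 0.875 m from the base axis. Payload 15.5 kg.
Tool frame: the origin (TCP) lies at the very end of the fingers, on their centre line; the grasp point (between the pads) lies arm.pinch_z behind it (arm.pinch_z is the distance from the TCP to the grasp point, in m); z points along the fingers, y is the direction in which the jaws open and shut (so a half turn about z gives the same grasp; the last joint's range is limited). The gripper opens to 85 mm and grips with 20 to 120 N. Pads are 22 mm wide; open, the fingers measure 114 mm over their backs; the gripper's body (76 mm by 85 mm) begins 54 mm behind the grasp point. The pads swing forward as they close: fully open they stand 13 mm farther back than shut.
Start: joints at [67.58, 28.281, 77.091, -0, 74.628, -5.472], TCP at [0.182, 0.598, 0.231] pointing down, gripper open.
Joint ranges: [-166.48, 166.48], [-47.26, 123.95], [12.59, 153.08], [-70.14, 250.14], [6.76, 159.57], [-176.63, 176.63]. Speed limits (degrees/s): [108.29, 108.29, 147.25, 172.46, 172.46, 172.46].

## Interface

Orientations are given as [roll, pitch, yaw] about the fixed x, y, z axes, in that order (R = Rz(yaw) Ry(pitch) Rx(roll)).
In Python, from rig import arm gives the robot as it stands. The module is installed in compiled form; this text tells all that it offers.
- The arm moves only by the tool carry_out, never from a script. Its argument "commands" is a list that holds one entry, the list of rows, each a list of 7 numbers: the opening, from -1 (shut) to 1 (fully open), then the shift along the tool's x, y, z each as a share of 0.6 m, from -1 to 1, then the turn, a rotation vector about the tool's x, y, z each as a share of 30 degrees, from -1 to 1. In form: [[[hand, tx, ty, tz, rx, ry, rz], ...]]. A call has 1 to 20 rows; each row is the pose to reach, as a shift and turn from the pose commanded when the call began, along the tool's axes at that moment; what a row does not reach only later rows make up. A row lasts 1/10 s, in which the tool goes at most 50 mm and 8.59 degrees, less where a joint would pass 70% of its speed; a pose out of reach is approached as far as the arm can. A call with a number of a shift or a turn outside -1 to 1 is refused whole. A call with a gripper value outside its range is refused whole. The fingers move at their own pace and stop on an object; the grip force is fixed at half the most. Time passes only in rows, so rows that repeat a pose let the fingers close. It gives the time, the measured TCP pose, the force and the opening at its end, in the units of the state.
- arm.get_state(): the state, without advancing time (a new reading comes with each control period).
- arm.read_camera(name): name is "scene" or "top" or "wrist"; returns the picture (400x640x3 uint8, blue, green, red); there is no depth.
- arm.camera_model(name): a dict with "camera_matrix" (3x3 intrinsics, pixels), "k1" (the pictures are not rectified: a ray, as slopes to the right and down, at radius r is drawn at 1 + k1 r^2 times it, then the intrinsics apply), "extrinsics" (4x4, takes a point from world to camera coordinates); the wrist camera has in their place "hand_eye" (4x4, takes a point from camera to tool coordinates, whose origin is the TCP and whose axes are the flange's). Camera axes: x right, y down, z forward; pixel columns grow to the right and rows downward; lengths in m; the calibration is good to about 2 mm. A picture is of the moment at which its call begins: read the wrist's pose just before it. camera_model takes no time and is no camera call.
- arm.job_done(): hands the job in, once; it reports no verdict.
The state is a dict: "t": time; "joint_positions": joint angles; "qvel": joint speeds; "joint_efforts": joint torques, N m; "eef_pos": TCP position; "tool_rot": TCP orientation; "wrist_force": force on the tool from outside, world axes, zero at the start; "torque": the same for the moment, N m; "opening": finger opening in m.
Only numpy, scipy, OpenCV 4.12 (cv2) and the standard library are available. Lean on these libraries where they do the work, as an engineer would, in place of code of your own. Each camera call takes 0.05 s, during which the arm holds its last target. There are 200 camera calls.

## Working session

There is one attempt and no reset: what is moved stays moved. The work goes in short steps, Python scripts to look and compute and a tool call to move; the robot and the scene stay as the last step left them, time stands still between calls to the robot, and variables do not carry over. Pictures are saved under pics/ and viewed, about 8 in all and at most 12, crops included, and the job is handed in when it is done.

Besides the shell and the picture viewer there is one more tool, called by a JSON object that holds its "method" and its "body", one argument or row to a line. carry_out: Moves the arm, as the interface text tells. Shift numbers are shares of 0.6 m and turn numbers shares of 30 degrees, none past 1 either way. Its arguments: {"type":"object","properties":{"commands":{"type":"array","items":{"type":"array","items":{"type":"array","items":{"type":"number"}}}}},"required":["commands"]}

```bash
mkdir -p pics; cat > h.py <<'E'
from rig import arm
import numpy as np, cv2
from scipy.spatial.transform import Rotation as R
def st():
    s=arm.get_state(); return s
def Rt(s): return R.from_euler('xyz',s['tool_rot'],degrees=True).as_matrix()
def ray(name,uv,s=None):
    m=arm.camera_model(name); K=np.array(m['camera_matrix']);k=m['k1']
    d=np.array([(uv[0]-K[0,2])/K[0,0],(uv[1]-K[1,2])/K[1,1]]); p=d.copy()
    for _ in range(20): p=d/(1+k*(p@p))
    v=np.array([p[0],p[1],1.])
    if name=='wrist':
        H=np.array(m['hand_eye']); T=np.eye(4);T[:3,:3]=Rt(s);T[:3,3]=s['eef_pos'];C=T@H
    else: C=np.linalg.inv(np.array(m['extrinsics']))
    return C[:3,3],C[:3,:3]@v
def at(name,uv,z,s=None):
    o,d=ray(name,uv,s); return o+d*(z-o[2])/d[2]
E
python3 - <<'E'
from h import *
s=st();print(s,arm.pinch_z)
for n in('top','scene'):
    cv2.imwrite(f'pics/{n}0.png',arm.read_camera(n))
    m=arm.camera_model(n);print(n,np.round(m['camera_matrix'],1).tolist(),m['k1'],np.linalg.inv(m['extrinsics'])[:3,3])
E
```

```text
{'t': 0.0, 'joint_positions': array([ 6.75806484e+01,  2.83140946e+01,  7.71286977e+01,  1.69562596e-04,
        7.46277149e+01, -5.47064403e+00]), 'qvel': array([ 3.41148721e-02, -2.44132243e-02,  8.37616353e-02, -4.53500369e-05,
        2.04904784e-02,  3.26489030e-02]), 'joint_efforts': array([-4.60871033e-04, -8.82162952e+01, -3.83839953e+01, -1.86584466e-04,
        1.04950849e-02,  2.07194739e-05]), 'eef_pos': array([0.18204011, 0.59751537, 0.23069956]), 'tool_rot': array([-1.79929829e+02, -6.88455641e-03,  1.63051243e+02]), 'wrist_force': array([0.32824658, 0.27219646, 0.28732378]), 'torque': array([ 0.05706145, -0.04378737,  0.00612592]), 'opening': 0.0852575095703039} 0.0187
top [[390.1, 0.0, 311.8], [0.0, 390.1, 199.9], [0.0, 0.0, 1.0]] -0.01789486462901939 [ 0.45110598 -0.01929845  1.09760681]
scene [[423.7, 0.0, 323.7], [0.0, 423.7, 203.2], [0.0, 0.0, 1.0]] -0.08384991942071301 [0.9673892  0.70709027 0.89422944]
```

View pics/top0.png

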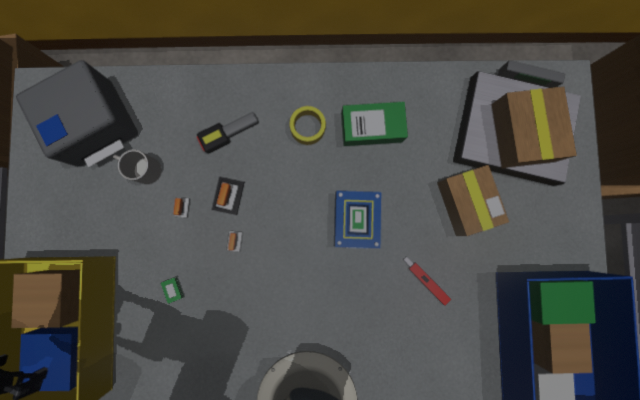

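View pics/scene0.png

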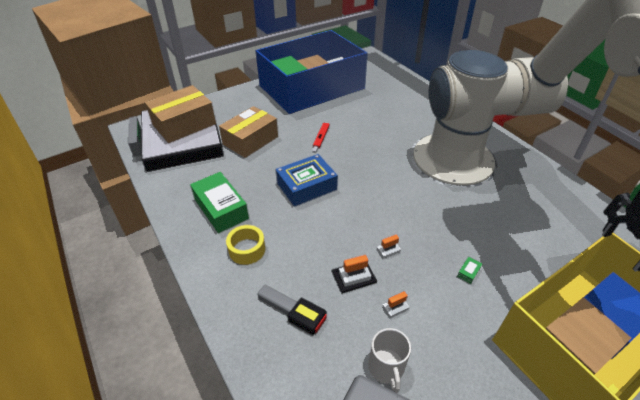

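The top view shows the docked tamper at about (228,196), with two smaller look-alikes at (181,207) and (234,241), and the press at (358,220). I'll enlarge both areas.

```bash
python3 - <<'E'
from h import *
i=cv2.imread('pics/top0.png')
a=cv2.resize(i[165:225,198:258],None,fx=6.5,fy=6.5,interpolation=cv2.INTER_CUBIC)
b=cv2.resize(i[190:250,328:388],None,fx=6.5,fy=6.5,interpolation=cv2.INTER_CUBIC)
cv2.imwrite('pics/crop1.png',np.hstack([a,b]))
print(at('top',(228,196),.01),at('top',(358,220),.06),at('top',(358,219),.06))
E
```

```text
[0.56246857 0.21314306 0.01      ] [ 0.48825257 -0.14352851  0.06      ] [ 0.49091007 -0.14359422  0.06      ]
```

View pics/crop1.png

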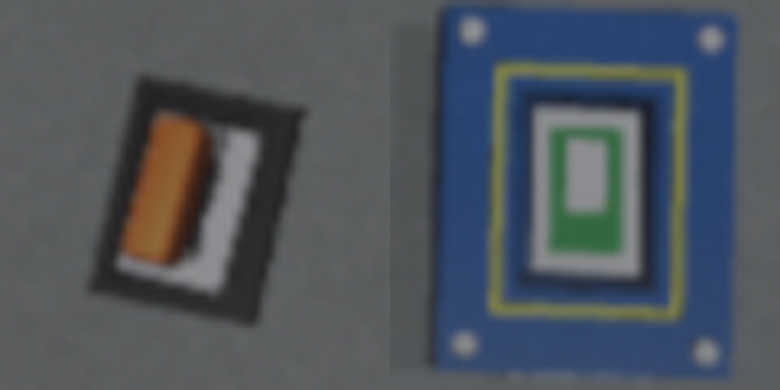

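```bash
python3 - <<'E'
from h import *
f=lambda c,o:[(o[0]+(x+.5)/6.5-.5,o[1]+(y+.5)/6.5-.5) for x,y in c]
for c,o,z in(([(140,77),(305,110),(255,325),(92,292)],(198,165),.01),([(53,8),(345,12),(338,378),(47,368)],(328,190),.06),([(105,66),(296,70),(290,320),(100,310)],(328,190),.06),([(156,113),(208,123),(177,265),(122,250)],(198,165),.068)):
    P=np.array([at('top',p,z)[:2] for p in f(c,o)])
    d=P[0]-P[3]+P[1]-P[2]
    print(P.mean(0),np.degrees(np.arctan2(d[1],d[0])),np.linalg.norm(P-np.roll(P,1,0),axis=1))
m=arm.camera_model('wrist');print(m)
s=st()
def go(x,y,z,yaw): 
    T=Rt(s);d=T.T@(np.array([x,y,z])-s['eef_pos'])
    r=R.from_matrix(T.T@R.from_euler('xyz',[180,0,yaw],degrees=True).as_matrix()).as_rotvec(degrees=True)
    print(np.round(d/.6,4),np.round(r/30,4))
go(.5,.21,.25,163.05)
E
```

```text
[0.5640565  0.21304423] -12.571561366545437 [0.09518005 0.07323508 0.09520591 0.07184798]
[ 0.49127461 -0.14282131] -2.4418075300449873 [0.14730601 0.12031012 0.14982954 0.11844509]
[ 0.49101859 -0.14361287] -2.6953945648935296 [0.09985462 0.07853657 0.10233387 0.07753021]
[0.56356363 0.21386251] -12.782384914624103 [0.05772177 0.0218065  0.05943074 0.02339779]
{'camera_matrix': array([[310.44746669,   0.        , 316.083381  ],
       [  0.        , 310.44746669, 203.56848142],
       [  0.        ,   0.        ,   1.        ]]), 'k1': -0.009291919645811691, 'hand_eye': array([[ 8.23549680e-04, -9.48534964e-01, -3.16671350e-01,
         8.11291893e-02],
       [ 9.99999656e-01,  8.13509609e-04,  1.63914700e-04,
         8.44785144e-04],
       [ 1.02136363e-04, -3.16671376e-01,  9.48535307e-01,
        -1.43346254e-01],
       [ 0.00000000e+00,  0.00000000e+00,  0.00000000e+00,
         1.00000000e+00]])}
[-0.6951 -0.4635 -0.0316] [-0.002  -0.0002  0.0001]
```

```bash
cat >> h.py <<'E'
def go(x,y,z,yaw,s=None):
    s=s or st(); T=Rt(s);d=T.T@(np.array([x,y,z])-s['eef_pos'])
    r=R.from_matrix(T.T@R.from_euler('xyz',[180,0,yaw],degrees=True).as_matrix()).as_rotvec(degrees=True)
    print('go',np.round(d/.6,4),np.round(r/30,4))
E
python3 -c "
from h import *
go(.564,.2135,.2,167.4)"
```

```text
go [-0.7955 -0.4267  0.0517] [-0.002  -0.0002 -0.1449]
```

{"method": "carry_out", "body": {
  "commands": [
    [[1,-0.7955,-0.4267,0.0517,-0.002,0,-0.145],[1,-0.7955,-0.4267,0.0517,-0.002,0,-0.145],[1,-0.7955,-0.4267,0.0517,-0.002,0,-0.145],[1,-0.7955,-0.4267,0.0517,-0.002,0,-0.145],[1,-0.7955,-0.4267,0.0517,-0.002,0,-0.145],[1,-0.7955,-0.4267,0.0517,-0.002,0,-0.145],[1,-0.7955,-0.4267,0.0517,-0.002,0,-0.145],[1,-0.7955,-0.4267,0.0517,-0.002,0,-0.145],[1,-0.7955,-0.4267,0.0517,-0.002,0,-0.145],[1,-0.7955,-0.4267,0.0517,-0.002,0,-0.145],[1,-0.7955,-0.4267,0.0517,-0.002,0,-0.145],[1,-0.7955,-0.4267,0.0517,-0.002,0,-0.145],[1,-0.7955,-0.4267,0.0517,-0.002,0,-0.145],[1,-0.7955,-0.4267,0.0517,-0.002,0,-0.145],[1,-0.7955,-0.4267,0.0517,-0.002,0,-0.145]]
  ]
}}

```text
t: 1.6
eef_pos: [0.5633, 0.2147, 0.2003]
tool_rot: [179.9, -0.0, 167.5]
wrist_force: [-0.1, 0.8, 0.4]
opening: 0.0856
```

```bash
python3 - <<'E'
from h import *
s=st();print(s['t'],s['eef_pos'],s['tool_rot'],s['opening'],s['wrist_force'])
i=arm.read_camera('wrist');cv2.imwrite('pics/w1f.png',i)
cv2.imwrite('pics/w1.png',cv2.resize(i[100:400,160:480],None,fx=2,fy=2,interpolation=cv2.INTER_CUBIC))
E
```

```text
1.6 [0.56331579 0.21472372 0.2003045 ] [ 1.79943576e+02 -1.70864103e-02  1.67481153e+02] 0.08556703180090591 [-0.07944998  0.81097764  0.39988905]
```

View pics/w1.png

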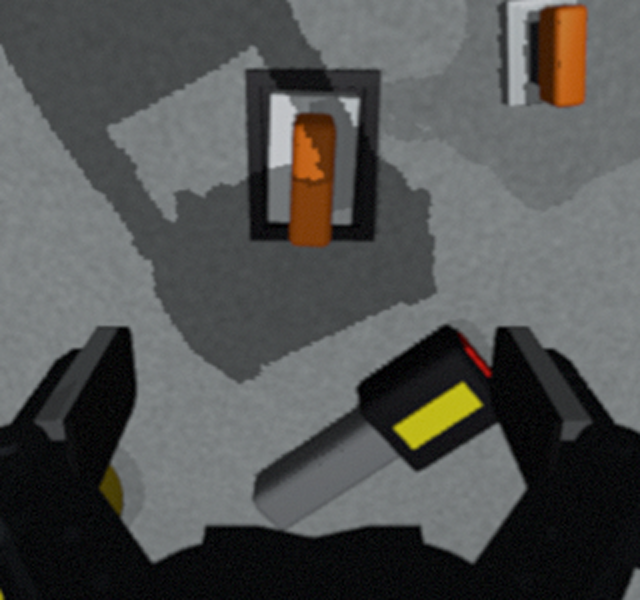

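```bash
python3 - <<'E'
from h import *
s=st()
f=lambda c:[(160+(x+.5)/2-.5,100+(y+.5)/2-.5) for x,y in c]
for c,z in(([(247,70),(380,70),(376,241),(251,240)],.01),([(293,120),(334,120),(330,246),(289,246)],.068)):
    P=np.array([at('wrist',p,z,s)[:2] for p in f(c)])
    d=P[3]-P[0]+P[2]-P[1]
    print(P.mean(0),np.degrees(np.arctan2(d[1],d[0])),np.linalg.norm(P-np.roll(P,1,0),axis=1))
E
```

```text
[0.56569635 0.21580823] -12.43568539511061 [0.09627348 0.07021359 0.09691368 0.07212056]
[0.563467   0.21518162] -14.24751469234935 [0.06070246 0.0183361  0.06066729 0.01960105]
```

```bash
python3 -c "
from h import *
s=st();print(s['eef_pos'],s['tool_rot'])
go(.5645,.2148,.035,167.2)"
```

```text
[0.56338853 0.21475697 0.20039828] [ 1.79938338e+02 -6.00123734e-03  1.67486850e+02]
go [-1.800e-03  2.000e-04  2.757e-01] [ 0.0021 -0.0002  0.0096]
```

{"method": "carry_out", "body": {
  "commands": [
    [[1,-0.0018,0,0.08,0.002,0,0.01],[1,-0.0018,0,0.16,0.002,0,0.01],[1,-0.0018,0,0.22,0.002,0,0.01],[1,-0.0018,0,0.26,0.002,0,0.01],[1,-0.0018,0,0.2757,0.002,0,0.01],[1,-0.0018,0,0.2757,0.002,0,0.01],[1,-0.0018,0,0.2757,0.002,0,0.01],[1,-0.0018,0,0.2757,0.002,0,0.01]]
  ]
}}

```text
t: 2.45
eef_pos: [0.5661, 0.2141, 0.0364]
tool_rot: [179.9, 0.1, 167.1]
wrist_force: [0.3, 0.5, -0.4]
opening: 0.0854
```

{"method": "carry_out", "body": {
  "commands": [
    [[-1,0,0,0,0,0,0],[-1,0,0,0,0,0,0],[-1,0,0,0,0,0,0],[-1,0,0,0,0,0,0],[-1,0,0,0,0,0,0],[-1,0,0,0,0,0,0],[-1,0,0,0,0,0,0],[-1,0,0,0,0,0,0]]
  ]
}}

```text
t: 3.25
eef_pos: [0.5653, 0.2138, 0.0351]
tool_rot: [180.0, 0.0, 167.1]
wrist_force: [-2.0, 0.5, 4.9]
opening: 0.0197
```

{"method": "carry_out", "body": {
  "commands": [
    [[-1,0,0,-0.02,0,0,0],[-1,0,0,-0.06,0,0,0],[-1,0,0,-0.12,0,0,0],[-1,0,0,-0.18,0,0,0],[-1,0,0,-0.217,0,0,0],[-1,0,0,-0.217,0,0,0],[-1,0,0,-0.217,0,0,0]]
  ]
}}

```text
t: 3.95
eef_pos: [0.5649, 0.2137, 0.165]
tool_rot: [180.0, 0.0, 167.1]
wrist_force: [-1.0, -0.3, -4.4]
opening: 0.0194
```

```bash
python3 -c "
from h import *
s=st();print(s['eef_pos'],s['tool_rot'],s['opening'],s['wrist_force'])
go(.545,-.143,.165,177.5)"
```

```text
[0.56493852 0.21366304 0.16500797] [1.79998712e+02 6.41428713e-03 1.67100344e+02] 0.01940634625447905 [-0.96428693 -0.27557988 -4.38949173]
go [-0.1003 -0.5869  0.    ] [ 0.000e+00  2.000e-04 -3.467e-01]
```

{"method": "carry_out", "body": {
  "commands": [
    [[-1,-0.006,-0.035,0,0,0,-0.02],[-1,-0.017,-0.1,0,0,0,-0.06],[-1,-0.029,-0.17,0,0,0,-0.1],[-1,-0.041,-0.24,0,0,0,-0.14],[-1,-0.053,-0.31,0,0,0,-0.18],[-1,-0.065,-0.38,0,0,0,-0.22],[-1,-0.077,-0.45,0,0,0,-0.266],[-1,-0.089,-0.52,0,0,0,-0.307],[-1,-0.097,-0.57,0,0,0,-0.335],[-1,-0.1003,-0.587,0,0,0,-0.347],[-1,-0.1003,-0.587,0,0,0,-0.347],[-1,-0.1003,-0.587,0,0,0,-0.347],[-1,-0.1003,-0.587,0,0,0,-0.347],[-1,-0.1003,-0.587,0,0,0,-0.347],[-1,-0.1003,-0.587,0,0,0,-0.347]]
  ]
}}

```text
t: 5.45
eef_pos: [0.5453, -0.1422, 0.165]
tool_rot: [180.0, -0.0, 177.6]
wrist_force: [0.2, 0.5, -3.2]
opening: 0.0193
```

```bash
python3 - <<'E'
from h import *
s=st();print(s['t'],s['eef_pos'],s['tool_rot'],s['opening'],s['wrist_force'])
i=arm.read_camera('wrist');cv2.imwrite('pics/w2f.png',i)
cv2.imwrite('pics/w2.png',cv2.resize(i[0:280,170:470],None,fx=2,fy=2,interpolation=cv2.INTER_CUBIC))
E
```

```text
5.45 [ 0.54534035 -0.14221494  0.16503217] [ 1.79996491e+02 -4.46861107e-04  1.77571306e+02] 0.019328665771367947 [ 0.19201421  0.50495285 -3.16816026]
```

View pics/w2.png

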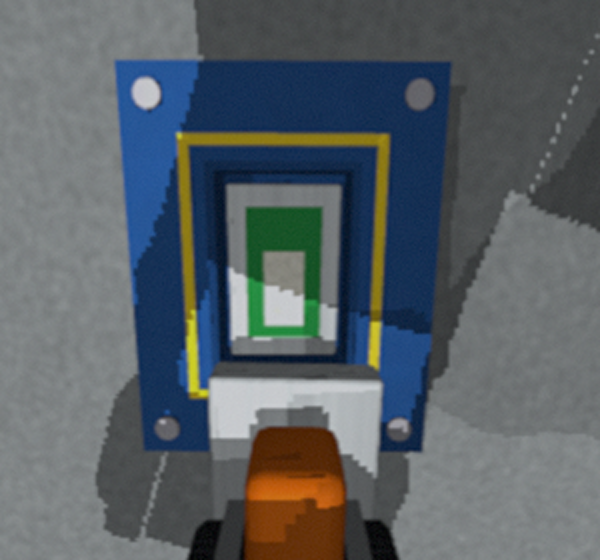

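```bash
python3 - <<'E'
from h import *
s=st()
f=lambda c:[(170+(x+.5)/2-.5,(y+.5)/2-.5) for x,y in c]
for c,z in(([(115,61),(451,62),(422,450),(145,450)],.06),):
    P=np.array([at('wrist',p,z,s)[:2] for p in f(c)])
    d=P[3]-P[0]+P[2]-P[1]
    print(P.mean(0),np.degrees(np.arctan2(d[1],d[0])),np.linalg.norm(P-np.roll(P,1,0),axis=1)); print(P)
P=[at('wrist',p,.06,s)[:2] for p in f([(177,132),(390,134)])];print('yellow',P)
for c,z in(([(217,364),(379,364)],.134),([(211,380),(382,380)],.152),([(253,430),(337,430)],.202)):
    for p in f(c):
        print(z,Rt(s).T@(at('wrist',p,z,s)-s['eef_pos']))
E
```

```text
[ 0.49182342 -0.14306842] -2.598260792309228 [0.14962297 0.11984541 0.14927015 0.11961979]
[[ 0.41449992 -0.19954389]
 [ 0.41985405 -0.07981814]
 [ 0.56896557 -0.08669802]
 [ 0.56397415 -0.20621363]]
yellow [array([ 0.43873077, -0.17974672]), array([ 0.44269991, -0.10142275])]
0.134 [ 0.03599841 -0.02111971  0.03106014]
0.134 [0.0360401  0.02576313 0.03106205]
0.152 [ 0.03631956 -0.02059228  0.01306015]
0.152 [0.03635934 0.02416352 0.01306198]
0.202 [ 0.04108485 -0.00646313 -0.0369394 ]
0.202 [ 0.04109866  0.00889875 -0.03693878]
```

```bash
python3 -c "
from h import *
go(.4925,-.1445,.102,177.5)"
```

```text
go [ 0.0878 -0.0073  0.1051] [0.0001 0.0001 0.0018]
```

{"method": "carry_out", "body": {
  "commands": [
    [[-1,0.044,-0.003,0,0,0,0.002],[-1,0.0878,-0.0073,0.02,0,0,0.002],[-1,0.0878,-0.0073,0.06,0,0,0.002],[-1,0.0878,-0.0073,0.09,0,0,0.002],[-1,0.0878,-0.0073,0.105,0,0,0.002],[-1,0.0878,-0.0073,0.105,0,0,0.002],[-1,0.0878,-0.0073,0.105,0,0,0.002],[-1,0.0878,-0.0073,0.105,0,0,0.002],[-1,0.0878,-0.0073,0.105,0,0,0.002]]
  ]
}}

```text
t: 6.4
eef_pos: [0.4929, -0.1452, 0.1027]
tool_rot: [-180.0, 0.1, 177.5]
wrist_force: [-0.0, 0.7, -4.0]
opening: 0.0191
```

```bash
python3 - <<'E'
from h import *
s=st();print(s['t'],s['eef_pos'],s['tool_rot'],s['opening'],s['wrist_force'])
i=arm.read_camera('wrist');cv2.imwrite('pics/w3f.png',i)
j=arm.read_camera('scene');
a=cv2.resize(i[120:400,220:420],None,fx=2,fy=2,interpolation=cv2.INTER_CUBIC)
b=cv2.resize(j[130:210,265:345],(400,560)) if 0 else cv2.resize(j[110:222,265:345],(400,560),interpolation=cv2.INTER_CUBIC)
cv2.imwrite('pics/w3.png',np.hstack([a,b]))
E
```

```text
6.4 [ 0.4929077  -0.14520354  0.1027202 ] [-1.79973595e+02  6.93023874e-02  1.77460596e+02] 0.019147533720548806 [-0.03861974  0.67008726 -3.98350587]
```

View pics/w3.png

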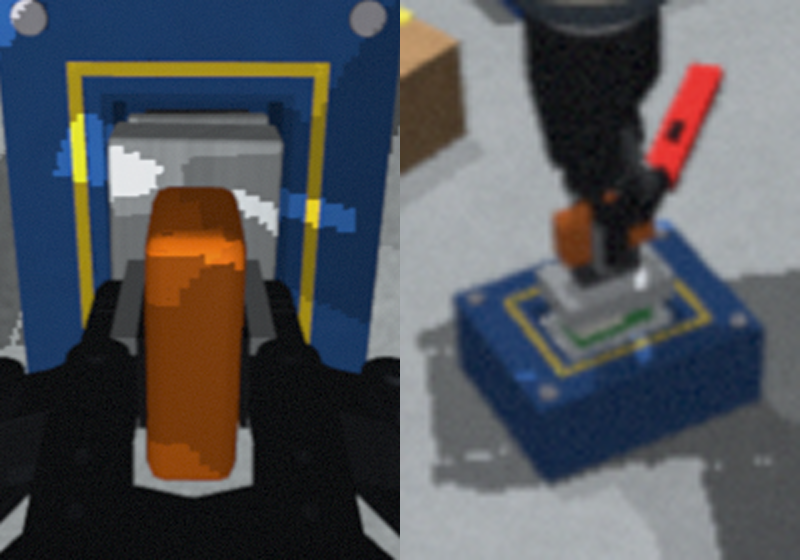

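```bash
python3 - <<'E'
from h import *
s=st()
f=lambda x,y:(220+(x+.5)/2-.5,120+(y+.5)/2-.5)
t=lambda p,z:Rt(s).T@(at('wrist',f(*p),z,s)-s['eef_pos'])*1000
for p,z in(((67,64),.06),((330,64),.06),((85,280),.06),((309,280),.06),((105,96),.06),((281,96),.06),((112,124),.0717),((277,124),.0717),((110,139),.0897),((283,139),.0897)): print(p,z,t(p,z)[:2])
E
```

```text
(67, 64) 0.06 [ 51.5334738  -36.82027253]
(330, 64) 0.06 [51.60751862 41.82954548]
(85, 280) 0.06 [-20.98222636 -35.36934517]
(309, 280) 0.06 [-20.89915722  39.92216055]
(105, 96) 0.06 [ 41.81959866 -25.87384401]
(281, 96) 0.06 [41.87001641 27.61513167]
(112, 124) 0.0717 [ 36.06627401 -22.53109152]
(277, 124) 0.0717 [36.1126008  25.14544125]
(110, 139) 0.0897 [ 36.6671895  -20.80551479]
(283, 139) 0.0897 [36.71180647 24.3707008 ]
```

{"method": "carry_out", "body": {
  "commands": [
    [[-1,0,0.0008,0.01,0,0,0],[-1,0,0.0008,0.015,0,0,0],[-1,0,0.0008,0.02,0,0,0],[-1,0,0.0008,0.024,0,0,0],[-1,0,0.0008,0.024,0,0,0],[-1,0,0.0008,0.024,0,0,0]]
  ]
}}

```text
t: 7.1
eef_pos: [0.4925, -0.1446, 0.0876]
tool_rot: [-180.0, -0.0, 177.5]
wrist_force: [-0.2, 0.3, -4.3]
opening: 0.0194
```

```bash
python3 -c "
from h import *
s=st();print(s['eef_pos'],s['tool_rot'],s['wrist_force'],s['torque'])"
```

```text
[ 0.49248912 -0.14461461  0.08760081] [-1.79999715e+02 -6.68286992e-04  1.77451551e+02] [-0.22018664  0.33258625 -4.31848291] [-0.00625564  0.01104699  0.01321609]
```

{"method": "carry_out", "body": {
  "commands": [
    [[-1,0,0,0.002,0,0,0],[-1,0,0,0.004,0,0,0],[-1,0,0,0.006,0,0,0],[-1,0,0,0.006,0,0,0]]
  ]
}}

```text
t: 7.5
eef_pos: [0.4924, -0.1446, 0.084]
tool_rot: [-180.0, -0.0, 177.5]
wrist_force: [-1.1, -0.3, -0.9]
opening: 0.0196
```

{"method": "carry_out", "body": {
  "commands": [
    [[-1,0,0,0.002,0,0,0],[-1,0,0,0.004,0,0,0],[-1,0,0,0.005,0,0,0],[-1,0,0,0.005,0,0,0]]
  ]
}}

```text
t: 7.9
eef_pos: [0.4925, -0.1447, 0.081]
tool_rot: [-180.0, 0.0, 177.4]
wrist_force: [-0.8, -1.2, 0.1]
opening: 0.0196
```

{"method": "carry_out", "body": {
  "commands": [
    [[-1,0,0,0.001,0,0,0],[-1,0,0,0.0025,0,0,0],[-1,0,0,0.0025,0,0,0]]
  ]
}}

```text
t: 8.2
eef_pos: [0.4925, -0.1446, 0.0795]
tool_rot: [-180.0, 0.0, 177.5]
wrist_force: [-1.1, -3.6, 0.6]
opening: 0.0193
```

{"method": "carry_out", "body": {
  "commands": [
    [[-1,0,0,0.0008,0,0,0],[-1,0,0,0.0016,0,0,0],[-1,0,0,0.0016,0,0,0],[-1,0,0,0.0016,0,0,0]]
  ]
}}

```text
t: 8.6
eef_pos: [0.4925, -0.1446, 0.0786]
tool_rot: [-180.0, 0.0, 177.5]
wrist_force: [-1.5, -3.0, 0.9]
opening: 0.0197
```

{"method": "carry_out", "body": {
  "commands": [
    [[-1,0,0,0.0008,0,0,0],[-1,0,0,0.0008,0,0,0],[-1,0,0,0.0008,0,0,0]]
  ]
}}

```text
t: 8.9
eef_pos: [0.4925, -0.1446, 0.0781]
tool_rot: [-180.0, 0.0, 177.5]
wrist_force: [-2.1, -2.8, 0.8]
opening: 0.0191
```

{"method": "carry_out", "body": {
  "commands": [
    [[-1,0.0006,-0.0012,0,0,0,0],[-1,0.0006,-0.0012,0,0,0,0],[-1,0.0006,-0.0012,0,0,0,0]]
  ]
}}

```text
t: 9.2
eef_pos: [0.4921, -0.1451, 0.0781]
tool_rot: [180.0, 0.0, 177.4]
wrist_force: [0.4, 2.8, 0.8]
opening: 0.0195
```

```bash
python3 -c "
from h import *
s=st();print(s['eef_pos'],s['tool_rot'],s['wrist_force'],s['torque'])"
```

```text
[ 0.4921449  -0.14509485  0.07810959] [1.79979831e+02 1.01214269e-02 1.77440851e+02] [0.40491987 2.82222074 0.76349367] [ 0.5433517  -0.13328725 -0.02781438]
```

{"method": "carry_out", "body": {
  "commands": [
    [[-1,0,0.0006,0,0,0,0],[-1,0,0.0006,0.0008,0,0,0],[-1,0,0.0006,0.0008,0,0,0]]
  ]
}}

```text
t: 9.5
eef_pos: [0.4922, -0.145, 0.0776]
tool_rot: [-180.0, 0.0, 177.5]
wrist_force: [1.4, 1.5, 0.4]
opening: 0.0198
```

{"method": "carry_out", "body": {
  "commands": [
    [[-1,0,0,0.0008,0,0,0],[-1,0,0,0.0008,0,0,0],[-1,0,0,0.0008,0,0,0]]
  ]
}}

```text
t: 9.8
eef_pos: [0.4922, -0.145, 0.0772]
tool_rot: [-180.0, 0.0, 177.5]
wrist_force: [2.0, 1.1, 1.5]
opening: 0.0191
```

{"method": "carry_out", "body": {
  "commands": [
    [[-1,0,0,0.0008,0,0,0],[-1,0,0,0.0008,0,0,0],[-1,0,0,0.0008,0,0,0]]
  ]
}}

```text
t: 10.1
eef_pos: [0.4922, -0.145, 0.0767]
tool_rot: [-180.0, 0.0, 177.5]
wrist_force: [1.3, 1.0, 3.4]
opening: 0.0194
```

{"method": "carry_out", "body": {
  "commands": [
    [[-1,0,0,0.0005,0,0,0],[-1,0,0,0.0005,0,0,0],[-1,0,0,0.0005,0,0,0]]
  ]
}}

```text
t: 10.4
eef_pos: [0.4922, -0.145, 0.0765]
tool_rot: [-180.0, 0.0, 177.5]
wrist_force: [0.3, 1.4, 6.3]
opening: 0.0194
```

{"method": "carry_out", "body": {
  "commands": [
    [[-1,0,0,0.0005,0,0,0],[-1,0,0,0.0005,0,0,0],[-1,0,0,0.0005,0,0,0]]
  ]
}}

```text
t: 10.7
eef_pos: [0.4922, -0.145, 0.0763]
tool_rot: [-180.0, 0.0, 177.4]
wrist_force: [0.5, 1.2, 10.0]
opening: 0.0196
```

{"method": "carry_out", "body": {
  "commands": [
    [[-1,0,0,0.0004,0,0,0],[-1,0,0,0.0004,0,0,0],[-1,0,0,0.0004,0,0,0],[-1,0,0,0.0004,0,0,0],[-1,0,0,0.0004,0,0,0]]
  ]
}}

```text
t: 11.2
eef_pos: [0.4922, -0.145, 0.0762]
tool_rot: [-180.0, 0.0, 177.5]
wrist_force: [0.0, 1.6, 10.9]
opening: 0.0197
```

```bash
python3 -c "
from h import *
s=st();print(s['eef_pos'],s['tool_rot'],s['wrist_force'],s['torque'])"
```

```text
[ 0.49222625 -0.14498223  0.07616451] [-1.79989280e+02  2.76686179e-02  1.77454724e+02] [ 0.04655469  1.60872266 10.88400234] [ 0.30987872  0.08934617 -0.014187  ]
```

{"method": "carry_out", "body": {
  "commands": [
    [[-1,0,0,0.0003,0,0,0],[-1,0,0,0.0003,0,0,0],[-1,0,0,0.0003,0,0,0],[-1,0,0,0.0003,0,0,0],[-1,0,0,0.0003,0,0,0],[-1,0,0,0.0003,0,0,0],[-1,0,0,0.0003,0,0,0],[-1,0,0,0.0003,0,0,0],[-1,0,0,0.0003,0,0,0],[-1,0,0,0.0003,0,0,0],[-1,0,0,0.0003,0,0,0],[-1,0,0,0.0003,0,0,0],[-1,0,0,0.0003,0,0,0],[-1,0,0,0.0003,0,0,0],[-1,0,0,0.0003,0,0,0]]
  ]
}}

```text
t: 12.7
eef_pos: [0.4922, -0.145, 0.076]
tool_rot: [-180.0, 0.0, 177.5]
wrist_force: [-1.3, 1.9, 11.4]
opening: 0.0194
```

```bash
python3 - <<'E'
from h import *
s=st();print(s['eef_pos'],s['tool_rot'],s['wrist_force'],s['torque'])
i=arm.read_camera('wrist')
j=arm.read_camera('scene');
a=cv2.resize(i[120:400,220:420],None,fx=2,fy=2,interpolation=cv2.INTER_CUBIC)
b=cv2.resize(j[110:222,265:345],(400,560),interpolation=cv2.INTER_CUBIC)
cv2.imwrite('pics/w4.png',np.hstack([a,b]))
E
```

```text
[ 0.49224551 -0.14498798  0.07603702] [-1.79987585e+02  3.16507790e-02  1.77453619e+02] [-1.28742568  1.92460345 11.41194543] [0.31951323 0.17660529 0.00243908]
```

View pics/w4.png

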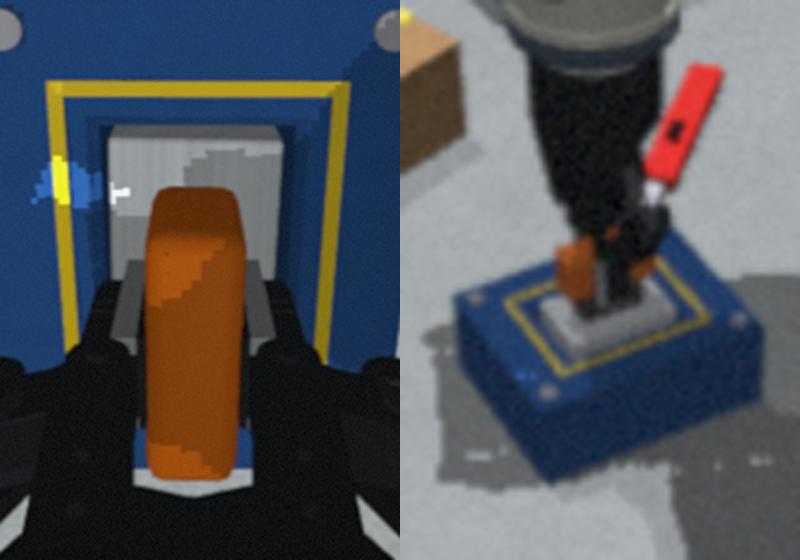

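{"method": "carry_out", "body": {
  "commands": [
    [[-1,0,0,0.0004,0,0,0],[-1,0,0,0.0004,0,0,0],[-1,0,0,0.0004,0,0,0],[-1,0,0,0.0004,0,0,0],[-1,0,0,0.0004,0,0,0],[-1,0,0,0.0004,0,0,0],[-1,0,0,0.0004,0,0,0],[-1,0,0,0.0004,0,0,0],[-1,0,0,0.0004,0,0,0],[-1,0,0,0.0004,0,0,0],[-1,0,0,0.0004,0,0,0],[-1,0,0,0.0004,0,0,0]]
  ]
}}

```text
t: 14.0
eef_pos: [0.4923, -0.145, 0.0759]
tool_rot: [-180.0, 0.0, 177.5]
wrist_force: [-1.2, 1.1, 14.1]
opening: 0.0192
```

{"method": "carry_out", "body": {
  "commands": [
    [[-1,0,0,-0.002,0,0,0],[-1,0,0,-0.005,0,0,0],[-1,0,0,-0.009,0,0,0],[-1,0,0,-0.014,0,0,0],[-1,0,0,-0.02,0,0,0],[-1,0,0,-0.027,0,0,0],[-1,0,0,-0.05,0,0,0],[-1,0,0,-0.1,0,0,0],[-1,0,0,-0.15,0,0,0],[-1,-0.04,0,-0.15,0,0,0],[-1,-0.088,0,-0.15,0,0,0],[-1,-0.088,0,-0.15,0,0,0],[-1,-0.088,0,-0.15,0,0,0]]
  ]
}}

```text
t: 15.3
eef_pos: [0.5446, -0.1471, 0.1651]
tool_rot: [180.0, -0.1, 177.5]
wrist_force: [-0.5, 0.0, -3.4]
opening: 0.0193
```

```bash
python3 - <<'E'
from h import *
s=st();print(s['eef_pos'],s['tool_rot'],s['wrist_force'],s['torque'])
i=arm.read_camera('wrist')
cv2.imwrite('pics/w5.png',cv2.resize(i[0:280,170:470],None,fx=2,fy=2,interpolation=cv2.INTER_CUBIC))
go(.5650,.2138,.165,167.1)
E
```

```text
[ 0.54457654 -0.14708661  0.16511838] [ 1.79986298e+02 -5.98352581e-02  1.77472966e+02] [-0.46337125  0.01344806 -3.43141847] [ 0.01645245  0.02403227 -0.01552758]
go [-8.300e-03  6.023e-01  4.000e-04] [ 0.0005 -0.0028  0.3454]
```

View pics/w5.png

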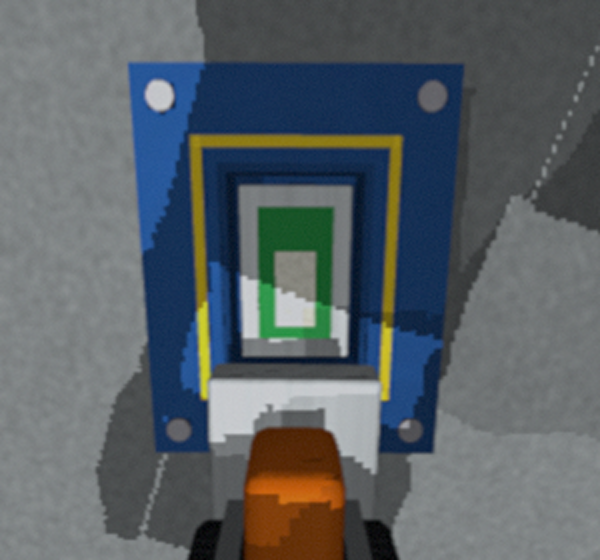

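The plate is back up at crop (238–354, 184–357), with an even border to the well, and the tamper is unchanged in the grip. Next I return it to the dock.

{"method": "carry_out", "body": {
  "commands": [
    [[-1,0,0.035,0,0,0,0.02],[-1,-0.002,0.1,0,0,0,0.06],[-1,-0.003,0.17,0,0,0,0.1],[-1,-0.004,0.24,0,0,0,0.14],[-1,-0.005,0.31,0,0,0,0.18],[-1,-0.006,0.38,0,0,0,0.22],[-1,-0.007,0.45,0,0,0,0.266],[-1,-0.008,0.52,0,0,0,0.307],[-1,-0.0083,0.58,0,0,0,0.335],[-1,-0.0083,0.602,0,0,0,0.3454],[-1,-0.0083,0.602,0,0,0,0.3454],[-1,-0.0083,0.602,0,0,0,0.3454],[-1,-0.0083,0.602,0,0,0,0.3454],[-1,-0.0083,0.602,0,0,0,0.3454]]
  ]
}}

```text
t: 16.75
eef_pos: [0.5658, 0.2121, 0.1654]
tool_rot: [-180.0, -0.0, 167.0]
wrist_force: [-0.1, -0.3, -4.0]
opening: 0.0192
```

```bash
python3 -c "
from h import *
s=st();print(s['eef_pos'],s['tool_rot'],s['wrist_force'])
go(.5650,.2138,.045,167.1)"
```

```text
[0.5658416  0.21209804 0.16541488] [-1.79982436e+02 -9.02773601e-03  1.67017831e+02] [-0.05914887 -0.28343069 -4.00340355]
go [0.002  0.0025 0.2007] [-0.0006 -0.0003 -0.0027]
```

{"method": "carry_out", "body": {
  "commands": [
    [[-1,0,0,0.06,0,0,0],[-1,0,0,0.12,0,0,0],[-1,0,0,0.16,0,0,0],[-1,0,0,0.19,0,0,0],[-1,0,0,0.2,0,0,0],[-1,0,0,0.2,0,0,0],[-1,0,0,0.2,0,0,0],[-1,0,0,0.2,0,0,0]]
  ]
}}

```text
t: 17.55
eef_pos: [0.5665, 0.2134, 0.0465]
tool_rot: [180.0, 0.1, 167.1]
wrist_force: [0.2, 0.1, -4.1]
opening: 0.0192
```

```bash
python3 -c "
from h import *
s=st();print(s['eef_pos'],s['tool_rot'],s['wrist_force'])
go(.5652,.2138,.0357,167.1)"
```

```text
[0.56654913 0.2133771  0.04651992] [1.79955037e+02 9.04948045e-02 1.67082000e+02] [ 0.2337815   0.05492011 -4.11478018]
go [0.0024 0.0002 0.018 ] [ 0.0015  0.003  -0.0006]
```

{"method": "carry_out", "body": {
  "commands": [
    [[-1,0.0008,0,0.006,0,0,0],[-1,0.0008,0,0.012,0,0,0],[-1,0.0008,0,0.016,0,0,0],[-1,0.0008,0,0.016,0,0,0],[-1,0.0008,0,0.016,0,0,0]]
  ]
}}

```text
t: 18.05
eef_pos: [0.5654, 0.2135, 0.0357]
tool_rot: [-180.0, -0.0, 167.1]
wrist_force: [0.4, 0.3, -3.6]
opening: 0.0197
```

{"method": "carry_out", "body": {
  "commands": [
    [[-1,0,0,0.0008,0,0,0],[-1,0,0,0.0016,0,0,0],[-1,0,0,0.0016,0,0,0]]
  ]
}}

```text
t: 18.35
eef_pos: [0.5656, 0.2135, 0.0351]
tool_rot: [180.0, 0.0, 167.1]
wrist_force: [-0.4, -0.9, 1.8]
opening: 0.0194
```

Force shows the foot on the dock floor at the pick-up height. Release, then rise.

{"method": "carry_out", "body": {
  "commands": [
    [[-0.4,0,0,0,0,0,0],[0,0,0,0,0,0,0],[0.5,0,0,0,0,0,0],[1,0,0,0,0,0,0],[1,0,0,0,0,0,0],[1,0,0,0,0,0,0],[1,0,0,0,0,0,0]]
  ]
}}

```text
t: 19.05
eef_pos: [0.5654, 0.2134, 0.0348]
tool_rot: [-180.0, -0.0, 167.1]
wrist_force: [-0.4, 0.1, 0.0]
opening: 0.0855
```

{"method": "carry_out", "body": {
  "commands": [
    [[1,0,0,-0.02,0,0,0],[1,0,0,-0.06,0,0,0],[1,0,0,-0.12,0,0,0],[1,0,0,-0.2,0,0,0],[1,0,0,-0.27,0,0,0],[1,0,0,-0.27,0,0,0],[1,0,0,-0.27,0,0,0],[1,0,0,-0.27,0,0,0]]
  ]
}}

```text
t: 19.85
eef_pos: [0.5648, 0.2133, 0.1964]
tool_rot: [-180.0, -0.1, 167.1]
wrist_force: [-0.2, 0.3, 0.2]
opening: 0.0851
```

```bash
python3 - <<'E'
from h import *
s=st();print(s['t'],s['eef_pos'],s['opening'],s['wrist_force'])
i=arm.read_camera('wrist');j=arm.read_camera('top');k=arm.read_camera('scene')
a=cv2.resize(i[100:260,240:400],(390,390),interpolation=cv2.INTER_CUBIC)
b=cv2.resize(k[140:210,265:345],(400,390),interpolation=cv2.INTER_CUBIC)
cv2.imwrite('pics/end.png',np.hstack([a,b])); cv2.imwrite('pics/endtop.png',j)
d=cv2.absdiff(j,cv2.imread('pics/top0.png')).max(2)
n,_,q,_=cv2.connectedComponentsWithStats((d>40).astype('uint8'));print([list(x) for x in q[1:] if x[4]>25])
E
```

```text
19.85 [0.56481745 0.21325154 0.19644945] 0.0851231558163852 [-0.24318773  0.34557002  0.17245788]
[[np.int32(170), np.int32(112), np.int32(49), np.int32(88), np.int32(1150)], [np.int32(172), np.int32(124), np.int32(19), np.int32(37), np.int32(384)], [np.int32(83), np.int32(127), np.int32(93), np.int32(57), np.int32(3007)], [np.int32(202), np.int32(136), np.int32(7), np.int32(8), np.int32(34)], [np.int32(84), np.int32(162), np.int32(20), np.int32(24), np.int32(256)], [np.int32(103), np.int32(183), np.int32(32), np.int32(33), np.int32(234)], [np.int32(217), np.int32(182), np.int32(21), np.int32(28), np.int32(239)], [np.int32(158), np.int32(189), np.int32(17), np.int32(6), np.int32(27)], [np.int32(195), np.int32(188), np.int32(6), np.int32(18), np.int32(35)], [np.int32(201), np.int32(208), np.int32(13), np.int32(24), np.int32(155)], [np.int32(104), np.int32(229), np.int32(26), np.int32(27), np.int32(321)], [np.int32(208), np.int32(230), np.int32(9), np.int32(8), np.int32(26)], [np.int32(237), np.int32(233), np.int32(4), np.int32(16), np.int32(32)], [np.int32(171), np.int32(241), np.int3
[... 810 characters left out ...]
t32(7), np.int32(6), np.int32(27)], [np.int32(49), np.int32(334), np.int32(22), np.int32(21), np.int32(314)], [np.int32(291), np.int32(352), np.int32(34), np.int32(13), np.int32(140)], [np.int32(0), np.int32(356), np.int32(7), np.int32(10), np.int32(53)], [np.int32(130), np.int32(363), np.int32(54), np.int32(37), np.int32(742)], [np.int32(0), np.int32(367), np.int32(48), np.int32(27), np.int32(762)], [np.int32(257), np.int32(370), np.int32(29), np.int32(30), np.int32(433)], [np.int32(344), np.int32(377), np.int32(13), np.int32(23), np.int32(207)], [np.int32(223), np.int32(382), np.int32(21), np.int32(18), np.int32(182)], [np.int32(18), np.int32(392), np.int32(14), np.int32(6), np.int32(27)]]
```

View pics/end.png

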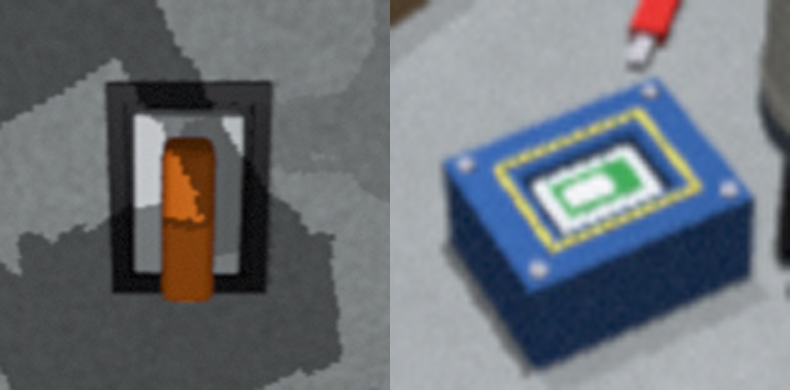

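```bash
python3 -c "
from h import *
print(arm.job_done())"
```

```text
the job is handed in; nothing more can be done
None
```

The job is handed in at about 20 s of the 61 s. The hand-in gives no verdict.

**Press:** I took the full-size tamper from its dock and lowered it into the well. The plate met its stop after about 9 mm of travel. I leaned on it with about 15 N for 1.5 s, then about 18 N for over a second. Those are wrist readings with the tamper's weight (about 4 N) taken off. The highest reading at the end of any move was about 18 N, but readings come only at the end of each move.

**Dock:** I lifted off and set the tamper back gently (about 6 N at touchdown). Then I released it and rose clear.

**Last checks:**
- **Tamper:** the last wrist picture shows it upright and centred in the dock, within about 1 mm by eye.
- **Plate:** it is up, and looks level and even with the well's edges. I judged that by eye and did not measure the tilt.
- **Bystanders:** I compared the top view before and after by code. The changes were all on the arm's side of the picture, which I put down to the arm and its shadow. I did not view that final picture, and the mug, scanner and tag stack lie in that region.
- **Side forces:** these reached about 3.6 N while pressing. I shifted the tool by under 1 mm to relieve them. I took them for friction of the foot on the plate, as the force changed sign with the shift.

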